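# Calibrate a gem probe and test the round stone

### The arm

A 6-joint arm with a two-finger parallel gripper is mounted at the origin on the work surface. World frame = base frame: x ahead of the robot, y to its left, z up, the work surface at z = 0. Lengths are in m, angles in rad, forces in N, time in s.
With the tool pointing down it reaches from about 0.275 to 1 m from the base axis. Payload 8.4 kg.
Tool frame: the origin (TCP) lies on the centre line of the jaws, within the pads' length; the fingertips stand 17 mm ahead of it and the grasp point (between the pads) lies 2 mm behind it (bot.tcp_to_tips is the z of the fingertips in the tool frame, in m); z points along the fingers, y is the line along which they close (so a half turn about z gives the same grasp; the last joint's range is limited). The gripper opens to 85 mm and grips with 20 to 120 N. Pads are 22 mm wide; open, the fingers measure 114 mm over their backs; the gripper's body (76 mm by 85 mm) begins 54 mm behind the grasp point. The pads swing forward as they close: fully open they stand 13 mm farther back than shut.
Start: joints at [-1.131, 0.353, 1.633, -0, 1.155, -0.002], TCP at [0.267, -0.565, 0.248] pointing down, gripper open.
Joint ranges: [-2.63, 2.63], [-0.92, 2.1], [0.06, 2.66], [-1.3, 4.44], [0, 2.69], [-3.02, 3.02]. Speed limits (rad/s): [2.22, 2.22, 2.79, 3.14, 3.14, 3.14].

### API

Orientations are given as a unit quaternion [x, y, z, w].
In Python, from workcell import bot, hand, kinematics, get_obs, vision, hand_in gives the robot as it stands. The module is installed in compiled form; this text tells all that it offers. Calls block until the motion is done:
- bot.reach(position, orientation): joint-space move of the TCP to a pose.
- bot.servo_line(position, ori=None, velocity=0.15): straight line of the TCP; ori=None keeps the orientation; velocity is the mean speed in m/s.
- bot.goto_joints(angles): joint-space move.
- hand.move_gripper(opening, strength=None): finger opening in m; strength is the grip in N (None keeps the last); returns when the fingers have stopped.
- bot.dwell(seconds).
- kinematics.solve_ik(position, orientation): joint angles nearest the present ones, or None.
- get_obs(): the state.
- vision.read_camera(name): name is "side" or "top" or "wrist"; returns a dict with "frame" (420x560x3 uint8, red, green, blue), "intrinsics" (3x3 intrinsics, pixels), "dist" ([k1, k2, p1, p2, k3] as OpenCV has them; the pictures are not rectified), "view" (4x4, takes a point from world to camera coordinates). Camera axes: x right, y down, z forward; pixel columns grow to the right and rows downward; lengths in m; the calibration is good to about 2 mm. A picture is of the moment at which its call begins. There is no depth.
A pose or a line that the arm cannot do raises bot.IKError and nothing moves.
- hand_in(): hands the job in; it is judged then, once.
The state is a dict: "time_s": time; "joint_pos": joint angles; "joint_vel": joint speeds; "joint_efforts": joint torques, N m; "position": TCP position; "orientation": TCP orientation; "wrist_force": force on the tool from outside, world axes, zero at the start; "ft_torque": the same for the moment, N m; "gripper_width": finger opening in m; "grip_force": force on a finger pad.
Only numpy, scipy, OpenCV 4.12 (cv2) and the standard library are available. Lean on these libraries where they do the work, as an engineer would, in place of code of your own. Each camera call takes 0.05 s, during which the arm holds its last target. There are 200 camera calls.

### The job

Lift the gem-testing probe out of its fork stand by its square handle, reach its sprung tip into the round recess on top of the meter and press the pad at the bottom fully down for half a second to calibrate it. Then aim the probe square at the flat top of the round stone and press the tip gently on the middle of it, about half way in, holding it steady for a good second. Finally hang the probe upright in its fork again by its collar and let go; do not touch the long bead or its stand with the probe, and leave the pliers, dish and jar where they are.

Things in the scene. Friction and masses are not known exactly. Their poses are not given: they have to be found in the camera images.
- probe: Loose pen-like probe, 0.16 kg, hanging tip down in the fork. Origin on its axis at the underside of its round black collar (40 mm across, 6 mm high); z up along the axis. Above the collar a grey square handle. Below it a black round barrel 20 mm across to 60 mm below the origin, a cone to 10 mm across at 78 mm below, then the sprung steel tip, 6 mm across, its round end 92 mm below when out.
- handle (a point): Middle of the probe's handle, 37 mm above the probe's origin on its axis. The handle is 26 mm (probe x) by 22 mm (probe y), from 6 to 68 mm above the origin: grip it across the 22 mm. In the fork the probe's x and y are parallel to those of the fork stand.
- tip_end (a point): The outer end of the probe's sprung tip, on the probe's axis, 92 mm below the probe's origin when fully out.
- tip (a joint): How far the probe's sprung tip is pushed into the probe: 0 fully out, 0.008 m fully in. Starts to move at 1 N, 0.8 N more per mm, 7.4 N when fully in.
- holder: Fixed fork stand; origin on the table under the fork's seat. x points from the fork's open front to its post (roughly away from the robot). Base 100 x 90 x 10 mm; two level prongs 14 mm wide, 28 mm apart, x = -24 to 16 mm, tops 125 mm above the table; post 20 x 56 mm behind them, no higher. The barrel goes into the gap from above or in front; the collar rests on the prongs.
- fork_seat (a point): The middle of the fork's seat, level with the prong tops, 125 mm above the table: the probe's origin is here when it hangs.
- meter: Fixed grey box 90 (x) x 80 (y) x 45 mm with a dark display on the far part of its flat top. Origin on the table under the middle of the top, where the round recess is: 19 mm across, walls upright, its axis vertical.
- cal_face (a point): Middle of the upper face of the copper-coloured sprung pad, 15 mm across, in the meter's recess; 4 mm below the meter's top (41 mm above the table) when not pressed.
- cal (a joint): How far that pad is pressed down: 0 up, 0.004 m fully down. Starts to move at 0.8 N, 4 N when fully down.
- round_mount: Dark head plate, 46 x 46 mm, that carries the round stone. Origin at the middle of its upper face, 75 mm above the table; z is its outward normal, leaning 0.45 rad from vertical towards the robot's side. Out of it along z comes a stiff post with a black saucer 22 mm across, and on this the stone, centred on z, its flat top square to z.
- round_stand: Fixed stand of the round stone's head plate, base 70 x 70 x 10 mm, column 18 mm across; origin under its base. The stone: pale, glassy, faceted, 20 mm across, 8 mm thick, flat top about 15 mm across. The flat top is 18 to 33 mm from the head plate's origin along its z: the post is set differently each time and its setting is not reported, so feel for it. It does not give under 20 N.
- bead_mount: Head plate of a like stand with a like post, but carrying a long pale glassy bead with round ends, 31 mm long and 11 mm thick, lying across along y. Origin and axes as for the other mount. Not to be touched. The two stands change places.
- bead_stand: The fixed stand under the long bead's head plate; origin in the middle of its base's underside. The base is 70 x 70 x 10 mm, its column 18 mm across; head and bead reach at most 120 mm above the table.
- pliers: Loose pliers with blue handles, 140 mm long, 12 mm high, lying on the mat; origin near the pivot, x towards the jaws. Bystander.
- dish: Loose pale dish of beads, 70 mm across, 25 mm high; origin under its middle. Bystander.
- tube: Loose small bead jar, 30 mm across, 70 mm high; origin under its middle. Bystander.
There are look-alikes about, which are no part of the job. There is more than one size of the probe; the one meant has the size given above.

How it is judged:
On the way, in this order (a step that is already met when the one before it is completed fails the run):
1. with the probe's tip, the meter's recessed pad is pressed down by more than 3 mm for 0.3 s (value of joint cal above 0.003 m and contact force between probe and meter above 1 N and distance between tip_end and cal_face below 0.01 m), for 0.3 s.
2. the tip rests on the round stone's flat top within 5.5 mm of its middle either way, the probe square to it within 0.2 rad, the tip 1.5 to 6.5 mm in, the probe still (under 20 mm/s), for 1 s (x of tip_end in the frame of round_mount between -0.0055 and 0.0055 m and y of tip_end in the frame of round_mount between -0.0055 and 0.0055 m and z of tip_end in the frame of round_mount above 0.015 m and angle between the z axis of probe and the z axis of round_mount, either way round below 0.2 rad and value of joint tip between 0.0015 and 0.0065 m and contact force between probe and round_mount above 0.8 N and linear speed of probe below 0.02 m/s), for 1 s.
At the end, for the whole second after the job is handed in: The probe hangs in its fork, collar resting on the prongs (origin within 15 mm sideways and 4 mm in height of the fork seat), upright within 0.12 rad, still and released (horizontal distance between probe and fork_seat below 0.015 m and z of probe in the frame of fork_seat between -0.004 and 0.004 m and angle between probe's own z axis and vertical below 0.12 rad and linear speed of probe below 0.02 m/s and contact force between probe and the fingers below 0.05 N and contact force between probe and holder above 0.3 N); the robot touches nothing.
It fails at once if the probe is pressed or knocked on the round stone or its mount with more than 15 N (contact force between probe and round_mount above 15 N).
It fails at once if the probe touches the long bead or its stand (contact force between probe and bead_stand above 0.3 N).
It fails at once if the pliers, the dish or the jar is moved by more than 25 mm (distance of any of pliers, dish, tube from where it was at the start of the episode above 0.025 m).
It also fails if it takes over 64 s, if anything falls off the work surface, if the arm or the gripper's body presses on something with over 40 N, if the wrist force passes 120 N, or if a joint passes its speed limit or range.

## Working session

There is one attempt and no reset: what is moved stays moved. The work goes in short steps, each a Python script; the robot and the scene stay as the last script left them, time stands still between calls to the robot, and variables do not carry over. Pictures are saved under pics/ and viewed, at most 10 in all, crops included, and the job is handed in when it is done.

```bash
mkdir -p pics; python3 - <<'E'
from workcell import *
import cv2
o=get_obs();print(o)
for n in("top","side"):
    c=vision.read_camera(n);cv2.imwrite(f"pics/{n}0.png",cv2.resize(c["frame"][:,:,::-1],(800,600)));print(n,c["intrinsics"],c["dist"],c["view"])
E
```

```text
{'time_s': 0.0, 'joint_pos': array([-1.13143008e+00,  3.53637037e-01,  1.63415472e+00,  1.43278124e-05,
        1.15518045e+00, -2.40938937e-03]), 'joint_vel': array([ 1.06663587e-03, -5.65223440e-04,  6.85108133e-04, -4.44899887e-04,
       -4.86533313e-04,  8.67569588e-05]), 'joint_efforts': array([-9.62427803e-04, -6.05258346e+01, -3.42067909e+01, -1.21336452e-04,
        9.48950270e-03, -3.81835406e-06]), 'position': array([ 0.26701972, -0.56458275,  0.24755979]), 'orientation': array([ 9.75703719e-01,  2.19093078e-01, -1.43109100e-04, -6.74800106e-04]), 'wrist_force': array([ 0.55486427, -0.22583982, -0.31876946]), 'ft_torque': array([ 0.05639104, -0.01359322,  0.00637958]), 'grip_force': 0.0, 'gripper_width': 0.08529942671709616}
top [[405.57527865   0.         273.93510222]
 [  0.         405.57527865 208.89830747]
 [  0.           0.           1.        ]] [-0.10203276  0.          0.          0.          0.        ] [[ 0.01661411 -0.99931909  0.03294427 -0.00870716]
 [-0.99751982 -0.01882011 -0.06782337  0.57621826]
 [ 0.0683972  -0.03173574 -0.99715328  1.00986468]
 [ 0.          0.          0.          1.        ]]
side [[525.00358767   0.         270.39308738]
 [  0.         525.00358767 209.21948069]
 [  0.           0.           1.        ]] [0.03611418 0.         0.         0.         0.        ] [[ 0.99808312 -0.06159231  0.00603897 -0.59103431]
 [-0.03315252 -0.61450808 -0.78821363  0.14249353]
 [ 0.05225889  0.78650251 -0.61537208  1.08385646]
 [ 0.          0.          0.          1.        ]]
```

View pics/top0.png

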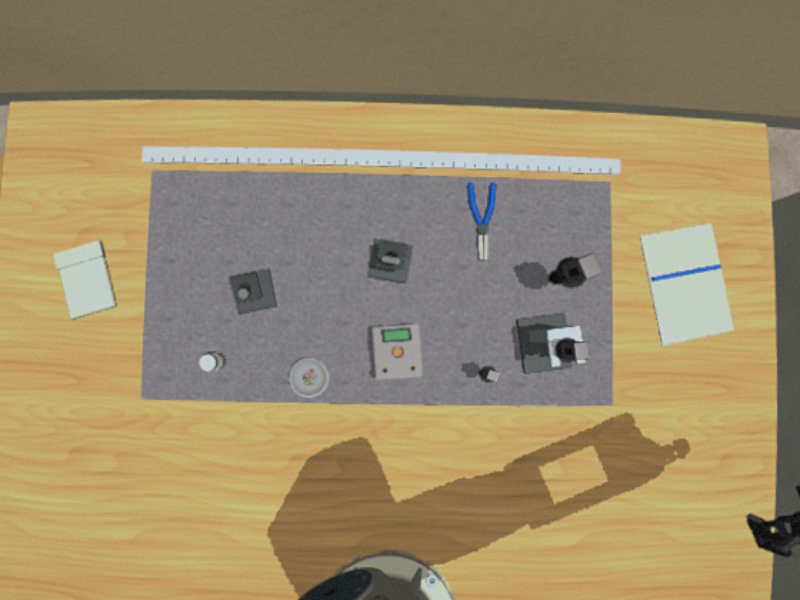

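View pics/side0.png

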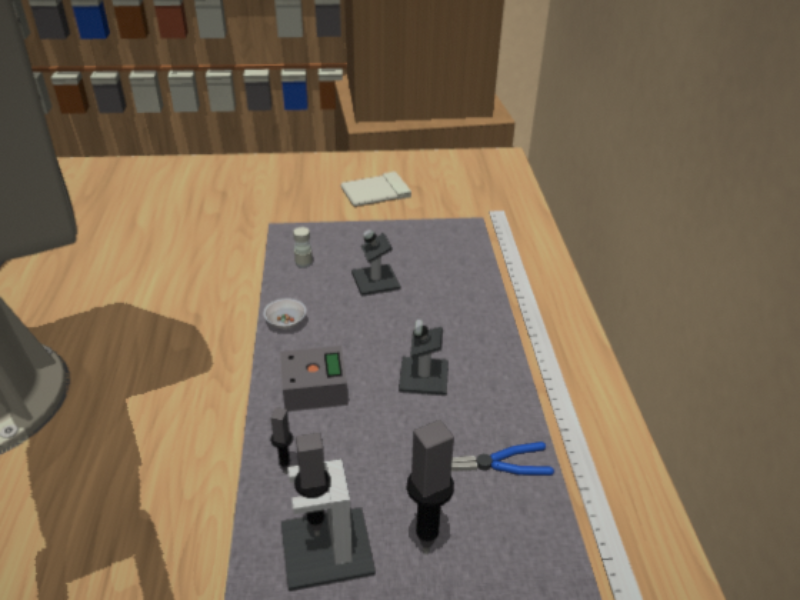

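Top view: the full-size probe hangs in the fork (568,350), with look-alikes at (572,270) and (488,375). The meter hole is at (398,352), the round stone at (243,293) and the bead at (390,260).

```bash
cat > h.py <<'E'
from workcell import *
import numpy as np, cv2, json
from scipy.spatial.transform import Rotation as R
def ray(c,uv):
    p=cv2.undistortPoints(np.array([[uv]],float),c["intrinsics"],c["dist"])[0,0]
    V=np.array(c["view"]);Rm=V[:3,:3]
    return -Rm.T@V[:3,3], Rm.T@np.array([p[0],p[1],1.])
def onz(c,uv,z):
    o,d=ray(c,uv); return o+d*(z-o[2])/d[2]
def proj(c,P):
    V=np.array(c["view"]);return cv2.projectPoints(np.array(P,float).reshape(-1,1,3),cv2.Rodrigues(V[:3,:3])[0],V[:3,3],c["intrinsics"],np.array(c["dist"]))[0][:,0]
def tri(obs):
    A=np.zeros((3,3));b=np.zeros(3)
    for c,uv in obs:
        o,d=ray(c,uv);d/=np.linalg.norm(d);M=np.eye(3)-np.outer(d,d);A+=M;b+=M@o
    return np.linalg.solve(A,b)
def down(yaw):  # tool z down, tool x at angle yaw
    return (R.from_euler('z',yaw)*R.from_euler('x',np.pi)).as_quat()
E
python3 - <<'E'
from h import *
t=vision.read_camera("top");s=vision.read_camera("side");k=.7
P=lambda u,v:(u*k,v*k)
print("handletop z.193",onz(t,P(582,350),.19))
print("forkbase corners",[onz(t,P(*q),.01).round(3) for q in((516,317),(563,314),(572,371),(524,373))])
print("meter",onz(t,P(398,352),.041),[onz(t,P(*q),.045).round(3) for q in((373,326),(419,325),(422,376),(376,379))])
print("stone",tri([(t,P(243,293)),(s,P(370,236))]))
print("rbase",[onz(t,P(*q),.01).round(3) for q in((230,276),(269,270),(276,305),(240,313))])
print("bead",tri([(t,P(390,259)),(s,P(420,327))]))
w=vision.read_camera("wrist");o=get_obs()
T=np.eye(4);T[:3,:3]=R.from_quat(o["orientation"]).as_matrix();T[:3,3]=o["position"]
print("cam in tool",np.linalg.inv(np.array(w["view"])@T).round(3), w["intrinsics"])
E
```

```text
handletop z.193 [ 0.49209406 -0.28195329  0.19      ]
forkbase corners [array([ 0.547, -0.225,  0.01 ]), array([ 0.554, -0.313,  0.01 ]), array([ 0.451, -0.33 ,  0.01 ]), array([ 0.447, -0.241,  0.01 ])]
meter [ 0.48207775 -0.01089319  0.041     ] [array([0.526, 0.033, 0.045]), array([ 0.529, -0.046,  0.045]), array([ 0.442, -0.053,  0.045]), array([0.435, 0.026, 0.045])]
stone [0.57756641 0.24803951 0.09579592]
rbase [array([0.612, 0.292, 0.01 ]), array([0.624, 0.222, 0.01 ]), array([0.561, 0.207, 0.01 ]), array([0.546, 0.271, 0.01 ])]
bead [0.63803714 0.00725636 0.09742259]
cam in tool [[-0.    -0.944 -0.329  0.083]
 [ 1.    -0.    -0.    -0.   ]
 [-0.    -0.329  0.944 -0.125]
 [ 0.     0.     0.     1.   ]] [[291.57622057   0.         282.07089385]
 [  0.         291.57622057 203.77226294]
 [  0.           0.           1.        ]]
```

```bash
cat >> h.py <<'E'
def tilt(yaw,a=0.45): # tool z = -(mount z), mount leaning a towards -x(yaw); tool x ~ +x(yaw)
    return (R.from_euler('z',yaw)*R.from_euler('y',-a)*R.from_euler('x',np.pi)).as_quat()
E
python3 - <<'E'
from h import *
t=vision.read_camera("top");s=vision.read_camera("side");k=.7
print("big top",tri([(t,(590*k,266*k)),(s,(433*k,430*k))]),"probe top",tri([(t,(582*k,351*k)),(s,(310*k,436*k))]))
q=R.from_quat(tilt(.24)).as_matrix();print("tool z",q[:,2],"x",q[:,0])
for p,y in(([.5,-.28,.33],.16),([.482,-.011,.2],.08)):
    for d in(0,np.pi): print(p,d,kinematics.solve_ik(p,down(y+d)))
n=-q[:,2]; p=np.array([.578,.248,.097])+n*.12
print(kinematics.solve_ik(p,tilt(.24)))
bot.reach(p+[0,0,0] if 0 else [.5,-.28,.33],down(.16));print(get_obs()["time_s"])
np.save("f.npy",vision.read_camera("wrist"),allow_pickle=True)
bot.reach([.482,-.011,.2],down(.08));np.save("m.npy",vision.read_camera("wrist"),allow_pickle=True)
print(get_obs()["time_s"])
bot.reach(p,tilt(.24));np.save("r.npy",vision.read_camera("wrist"),allow_pickle=True)
print(get_obs()["time_s"])
ims=[np.load(f"{n}.npy",allow_pickle=True).item()["frame"][:,:,::-1] for n in "fmr"]
g=np.zeros((600,800,3),np.uint8)
for i,im in enumerate(ims): g[(i//2)*300:(i//2)*300+300,(i%2)*400:(i%2)*400+400]=cv2.resize(im,(400,300))
cv2.imwrite("pics/m.png",g); cv2.imwrite("pics/r.png",cv2.resize(ims[2][90:330,120:440],(800,600),interpolation=cv2.INTER_CUBIC))
E
```

```text
big top [ 0.61888716 -0.28757362  0.21016895] probe top [ 0.49318549 -0.27846071  0.19909423]
tool z [ 0.42249854  0.10339245 -0.9004471 ] x [0.87463846 0.21403864 0.43496553]
[0.5, -0.28, 0.33] 0 [-5.13105843e-01  2.03744707e-01  1.65103187e+00 -4.44089210e-16
  1.28681608e+00  8.97690484e-01]
[0.5, -0.28, 0.33] 3.141592653589793 [-0.51310584  0.20374471  1.65103187  0.          1.28681608 -2.24390217]
[0.482, -0.011, 0.2] 0 [-2.59288441e-02  1.88231005e-01  1.97984970e+00 -4.44089210e-16
  9.73511947e-01  1.46486748e+00]
[0.482, -0.011, 0.2] 3.141592653589793 [-0.02592884  0.188231    1.9798497   0.          0.97351195 -1.67672517]
[ 0.474642    0.16158412  2.08941382 -0.22894048  0.46184531  1.98847185]
1.7583
3.0083
4.0417
```

View pics/m.png

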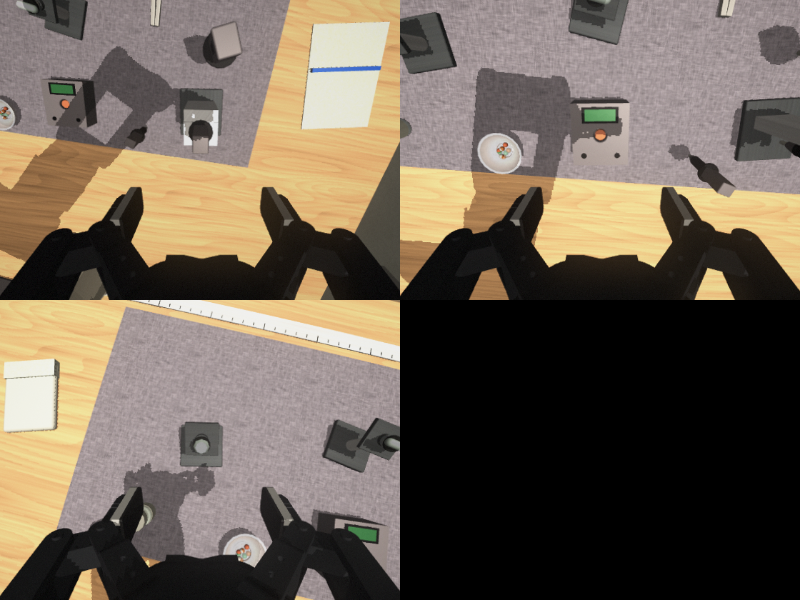

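View pics/r.png

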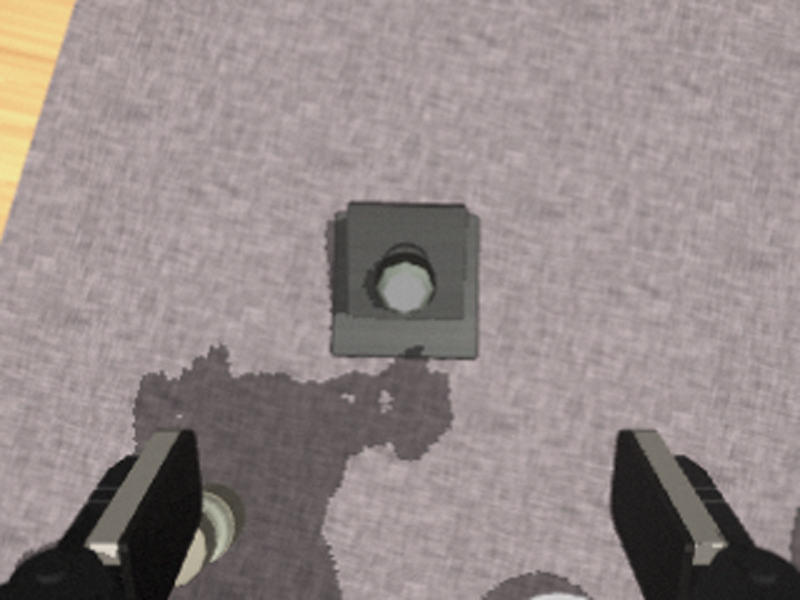

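The plate corners in the crop are (349,205), (466,206), (464,319) and (349,318), with the stone at (405,287). The orange pad is clear in the meter view. Next I fit these and crop the fork and meter.

```bash
python3 - <<'E'
from h import *
from scipy.optimize import least_squares as ls
L=lambda n:np.load(f"{n}.npy",allow_pickle=True).item()
r=L("r");uv=np.array([(349,205),(466,206),(464,319),(349,318)])/2.5+[120,90]
loc=np.array([(1,1,0),(1,-1,0),(-1,-1,0),(-1,1,0)])*.023
def M(p): return R.from_euler('z',p[2])*R.from_euler('y',-.45)
f=lambda p:(proj(r,M(p).apply(loc)+[p[0],p[1],.075])-uv).ravel()
s=ls(f,[.58,.25,.24]);print("mount",s.x,s.fun.round(1))
n=M(s.x).apply([0,0,1]);o=np.array([*s.x[:2],.075]);su=np.array((405,287))/2.5+[120,90]
g=lambda h:proj(r,o+M(s.x).apply([h[1],h[2] if 0 else 0,h[0]]))[0]-su
s2=ls(lambda h:proj(r,o+n*h[0])[0]-su,[.025]);print("stone h",s2.x,s2.fun)
m=L("m");im=m["frame"].astype(int);k=((im[:,:,0]>im[:,:,2]+70)&(im[:,:,0]>im[:,:,1]+50)).astype(np.uint8)
nn,lab,st,ce=cv2.connectedComponentsWithStats(k)
for i in range(1,nn):
    if st[i,4]>30: print("orange",st[i],ce[i],onz(m,ce[i],.041))
fim=L("f")["frame"][:,:,::-1]
a=cv2.resize(fim[110:230,230:330],(400,480),interpolation=cv2.INTER_CUBIC)
b=cv2.resize(m["frame"][:,:,::-1][120:240,230:330],(400,480),interpolation=cv2.INTER_CUBIC)
cv2.imwrite("pics/fm.png",np.hstack([a,b]))
E
```

```text
mount [0.58673172 0.24819721 0.23050227] [-1.  -0.   1.  -0.   0.1  0.  -0.1  0. ]
stone h [0.02734546] [7.89181827e-01 4.95285844e-04]
orange [273 182  15  14 166] [279.98795181 188.47590361] [ 0.48353123 -0.00992226  0.041     ]
orange [141 200  10  11  52] [145.40384615 204.42307692] [0.45536472 0.12821349 0.041     ]
```

View pics/fm.png

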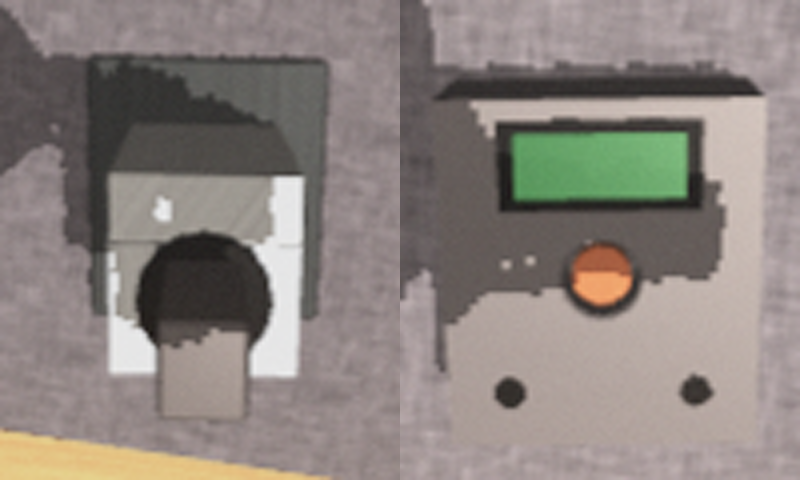

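The fork top's corners are at (109,173), (303,176), (299,377) and (108,375). The collar's centre is at (204,300) and the handle top's near edge runs (160,415)–(247,417). The pad is centred at (602,275).

```bash
python3 - <<'E'
from h import *
from scipy.optimize import least_squares as ls
c=np.load("f.npy",allow_pickle=True).item()
U=lambda a:np.array(a,float)/4+[230,110]
uv=U([(109,173),(303,176),(299,377),(108,375)]);loc=np.array([(.036,.028,0),(.036,-.028,0),(-.024,-.028,0),(-.024,.028,0)])
f=lambda p:(proj(c,R.from_euler('z',p[2]).apply(loc)+[p[0],p[1],.125])-uv).ravel()
s=ls(f,[.5,-.28,.16]);print("fork",s.x,s.fun.round(1))
print("collar",onz(c,U((204,300)),.130), onz(c,U((204,416)),.193),onz(c,U((204,375)),.193))
print([onz(c,q,.193).round(4) for q in U([(160,415),(247,417)])])
x,y,w=s.x
for z in(.193,.068): pass
hl=np.array([(.013,.011,.068),(.013,-.011,.068),(-.013,-.011,.068),(-.013,.011,.068)])
print("pred handle top px in crop",((proj(c,R.from_euler('z',w).apply(hl)+[x,y,.125])-[230,110])*4).round(0).tolist())
for zz in(.131,):print("pred collar",(proj(c,[[x,y,zz]])-[230,110])*4)
n=(R.from_euler('z',.2305)*R.from_euler('y',-.45)).apply([0,0,1])
for q0 in(0,):
    print(kinematics.solve_ik([x,y,.165],down(w)),kinematics.solve_ik([.4835,-.0099,.3],down(w)),kinematics.solve_ik(np.array([.5867,.2482,.075])+n*.16,tilt(.23)))
E
```

```text
fork [ 0.49178012 -0.28095728  0.14608678] [-0.5  0.2  0.5  0.1 -0.5 -0.1  0.5 -0.2]
collar [ 0.49252056 -0.28070596  0.13      ] [ 0.48126951 -0.28268353  0.193     ] [ 0.49160499 -0.28103466  0.193     ]
[array([ 0.4798, -0.2722,  0.193 ]), array([ 0.4827, -0.293 ,  0.193 ])]
pred handle top px in crop [[158.0, 321.0], [251.0, 322.0], [249.0, 426.0], [158.0, 425.0]]
pred collar [[204.44641524 303.51422002]]
[-5.21702648e-01  3.57324313e-01  1.83537149e+00 -4.44089210e-16
  9.48896855e-01  9.03006900e-01] [-2.35745706e-02  7.86352937e-02  1.86524939e+00 -4.44089210e-16
  1.19770797e+00  1.40113498e+00] [ 0.47990663  0.12658321  2.09279815 -0.22827959  0.49536258  1.99833064]
```

```bash
python3 - <<'E'
from h import *
x,y,w=.4920,-.2809,.146
bot.reach([x,y,.29],down(w)); bot.servo_line([x,y,.162],velocity=.12)
hand.move_gripper(.0,60); o=get_obs();print(o["gripper_width"],o["grip_force"],o["position"],o["time_s"])
bot.servo_line([x,y,.28],velocity=.12)
print(get_obs()["gripper_width"],get_obs()["wrist_force"])
bot.servo_line([.4835,-.0099,.22],down(.08),velocity=.25)
o=get_obs();print(o["position"],o["wrist_force"],o["time_s"])
s=vision.read_camera("side");wc=vision.read_camera("wrist")
np.save("s2.npy",s,allow_pickle=True);np.save("w2.npy",wc,allow_pickle=True)
T=[.4835,-.0099,.22]
pr=proj(s,[[T[0],T[1],T[2]-.037-d] for d in(0,.092)]);print("side pred",pr)
u,v=pr.mean(0).astype(int);print(u,v)
a=s["frame"][v-60:v+60,u-50:u+50,::-1]
pw=proj(wc,[[T[0],T[1],T[2]-.037-d] for d in(0,.092)]);print("wrist pred",pw)
b=wc["frame"][150:270,230:330,::-1]
cv2.imwrite("pics/s2.png",np.hstack([cv2.resize(i,(400,480),interpolation=cv2.INTER_CUBIC) for i in(a,b)]))
E
```

```text
0.021463849126510174 59.40948307514191 [ 0.4920447  -0.28093839  0.16222055] 7.7583
0.02124036654704512 [-1.17498128  0.25216441 -2.29593577]
[ 0.48360897 -0.01047498  0.22013009] [-0.93763928 -0.7555356  -1.97618183] 10.15
side pred [[213.6876583  203.00679973]
 [216.47546486 239.78089543]]
215 221
wrist pred [[280.48662707 244.68255367]
 [280.91105194 198.51907722]]
```

View pics/s2.png

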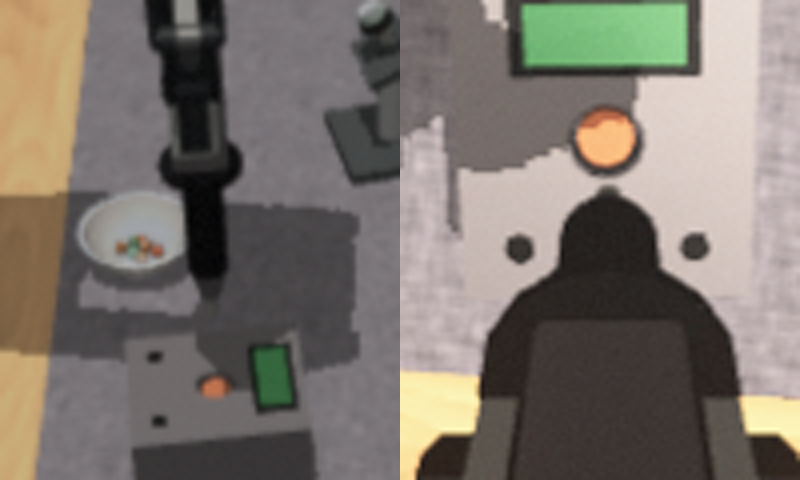

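The probe is gripped straight. The side view shows the tip at crop (209,310), against a prediction of (206,315). The wrist view shows it at (608,188) against (603,194). So the tip is about 1 mm off in +x.

```bash
python3 - <<'E'
from h import *
x,y=.4825,-.0099
bot.servo_line([x,y,.178],velocity=.1); bot.dwell(.1); f0=get_obs()["wrist_force"]
z=.174
while z>.1575:
    bot.servo_line([x,y,z],velocity=.04); bot.dwell(.05); o=get_obs();d=o["wrist_force"]-f0
    print(round(z,4),o["position"][2].round(4),d.round(2))
    if d[2]>5.2 or abs(d[:2]).max()>8: break
    z-=.0015
bot.dwell(.6);print((get_obs()["wrist_force"]-f0).round(2))
bot.servo_line([x,y,.26],velocity=.12)
o=get_obs();print(o["time_s"],(o["wrist_force"]-f0).round(2),o["gripper_width"])
E
```

```text
0.174 0.1741 [ 0.37 -0.76 -1.32]
0.1725 0.1725 [-0.53 -1.37 -0.29]
0.171 0.1709 [ 0.11 -0.53 -0.24]
0.1695 0.1696 [ 0.23 -0.81  0.89]
0.168 0.1681 [-0.23 -0.48  1.31]
0.1665 0.1665 [ 1.02 -1.07  2.1 ]
0.165 0.1651 [-0.04 -0.33  1.  ]
0.1635 0.1635 [ 0.37 -0.76  2.85]
0.162 0.162 [ 0.34 -1.    3.03]
0.1605 0.1606 [-0.14 -1.08  4.13]
0.159 0.1591 [ 1.17 -0.49  5.64]
[ 0.99 -1.18  5.44]
15.8083 [-0.75  0.09 -1.11] 0.021248691837042605
```

```bash
cat >> h.py <<'E'
MO=np.array([.5867,.2485,.075]); MY=.2305
TQ=tilt(MY); TR=R.from_quat(TQ).as_matrix(); N=-TR[:,2]
OFF=np.array([.0012,0,.129])
def tipat(h,dx=0,dy=0): # TCP for (extended) tip at mount coords
    return MO+N*h+(R.from_euler('z',MY)*R.from_euler('y',-.45)).apply([dx,dy,0])-TR@OFF
E
python3 - <<'E'
from h import *
bot.servo_line(tipat(.075),TQ,velocity=.2)
bot.servo_line(tipat(.045),velocity=.08)
print(get_obs()["position"],tipat(.045),get_obs()["time_s"])
ims=[]
for n,w in(("wrist",50),("side",50),("top",40)):
    c=vision.read_camera(n);np.save(f"{n}3.npy",c,allow_pickle=True)
    p=proj(c,[MO+N*.045,MO+N*.027,MO]);u,v=p[1].astype(int);h=int(w*.75 if 0 else w)
    u0,v0=max(0,u-w),max(0,v-w);k=400/(2*w)
    print(n,(u0,v0),((p-[u0,v0])*k).round(0).tolist())
    a=c["frame"][v0:v0+2*w,u0:u0+2*w,::-1];ims.append(cv2.resize(a,(400,400),interpolation=cv2.INTER_CUBIC))
cv2.imwrite("pics/a3.png",np.hstack(ims[:2]));cv2.imwrite("pics/t3.png",ims[2])
E
```

```text
[0.51197977 0.23065546 0.23073639] [0.51196571 0.23096204 0.23115584] 17.675
wrist (np.int64(231), np.int64(141)) [[202.0, 223.0], [202.0, 200.0], [203.0, 171.0]]
side (np.int64(207), np.int64(114)) [[188.0, 181.0], [201.0, 202.0], [220.0, 233.0]]
top (np.int64(130), np.int64(165)) [[199.0, 214.0], [203.0, 200.0], [210.0, 180.0]]
```

View pics/a3.png

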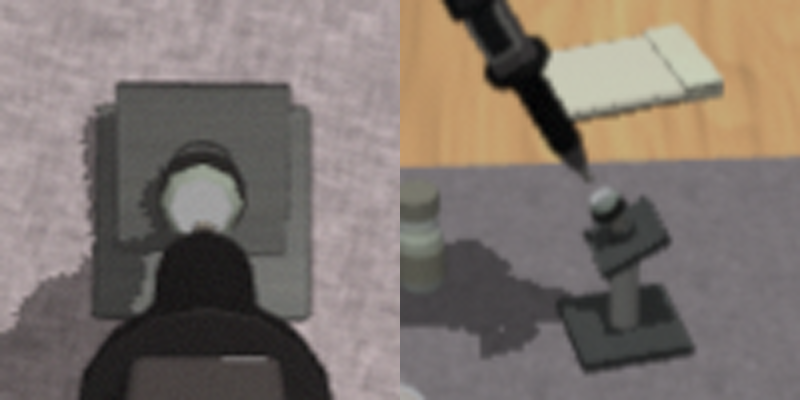

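In the wrist view the plate centre is at (203,169), the stone at (203,197) and the tip at (204,224). In the side view the tip is at (588,180) and the stone at (603,200). All match the predictions within about 1 mm, so I feel my way down.

```bash
cat > press.py <<'E'
from h import *
def F(n=5):
    v=[]
    for _ in range(n): bot.dwell(.03); v.append(get_obs()["wrist_force"])
    return np.mean(v,0)
bot.servo_line(tipat(.037),velocity=.06); bot.dwell(.2); f0=F(8)
h=.035;ok=False
while h>.011:
    bot.servo_line(tipat(h),velocity=.04); d=F()-f0; a=d@N; print(round(h,4),a.round(2),np.linalg.norm(d-a*N).round(2))
    if a>3.6: ok=True;break
    h-=.001
print(ok)
if ok:
    bot.dwell(1.5); d=F(10)-f0; print((d@N).round(2),get_obs()["position"]-tipat(h))
    bot.dwell(.3)
    bot.servo_line(tipat(.05),velocity=.06)
print(get_obs()["time_s"],get_obs()["gripper_width"])
E
python3 press.py
```

```text
0.035 -0.09 0.13
0.034 0.24 0.7
0.033 -0.21 0.47
0.032 0.07 0.28
0.031 1.32 0.12
0.03 1.77 0.57
0.029 2.73 0.5
0.028 3.47 0.51
0.027 4.26 0.54
True
4.29 [2.46602665e-05 6.00361201e-07 8.77422883e-06]
24.9917 0.021077972701194346
```

```bash
python3 - <<'E'
from h import *
x,y,w=.4920,-.2809,.146
bot.servo_line(tipat(.10),velocity=.15)
bot.servo_line([.47,.12,.29],down(.2),velocity=.2)
bot.servo_line([x,y,.29],down(w),velocity=.22)
bot.servo_line([x,y,.18],velocity=.12); bot.dwell(.2); f0=get_obs()["wrist_force"]
print(get_obs()["time_s"])
for z in(.168,.165,.1635,.1625,.162):
    bot.servo_line([x,y,z],velocity=.05); bot.dwell(.05); print(z,(get_obs()["wrist_force"]-f0).round(2))
o=get_obs();print(o["time_s"],o["position"])
s=vision.read_camera("side");u,v=proj(s,[[x,y,.125]])[0].astype(int)
a=cv2.resize(s["frame"][v-50:v+50,u-50:u+50,::-1],(400,400),interpolation=cv2.INTER_CUBIC)
cv2.imwrite("pics/p4.png",a)
E
```

```text
29.4083
0.168 [-0.51 -0.31  0.21]
0.165 [-0.61  0.05  1.33]
0.1635 [ 0.34 -0.46  1.21]
0.1625 [ 0.29  0.23 -0.15]
0.162 [-0.61  1.25  4.03]
31.05 [ 0.49206184 -0.28094322  0.16220926]
```

View pics/p4.png

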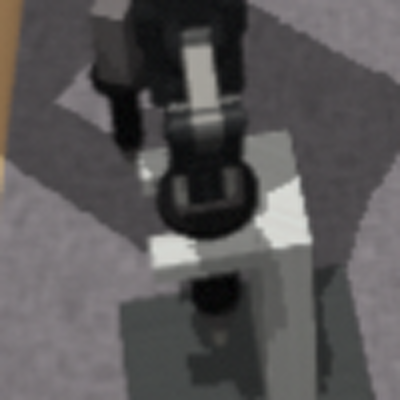

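The collar (208,200) rests on the prongs with the barrel hanging below at (215,295). Releasing.

```bash
python3 - <<'E'
from h import *
x,y,w=.4920,-.2809,.146
hand.move_gripper(.05); hand.move_gripper(.085); bot.servo_line([x,y,.30],velocity=.1); bot.dwell(.5)
o=get_obs();print(o["time_s"],o["gripper_width"])
s=vision.read_camera("side");c=vision.read_camera("wrist")
u,v=proj(s,[[x,y,.14]])[0].astype(int);u2,v2=proj(c,[[x,y,.125]])[0].astype(int)
cv2.imwrite("pics/e5.png",np.hstack([cv2.resize(i,(400,400),interpolation=cv2.INTER_CUBIC) for i in(s["frame"][v-55:v+55,u-55:u+55,::-1],c["frame"][v2-60:v2+60,u2-60:u2+60,::-1])]))
E
```

```text
33.9667 0.08466826194258964
```

View pics/e5.png

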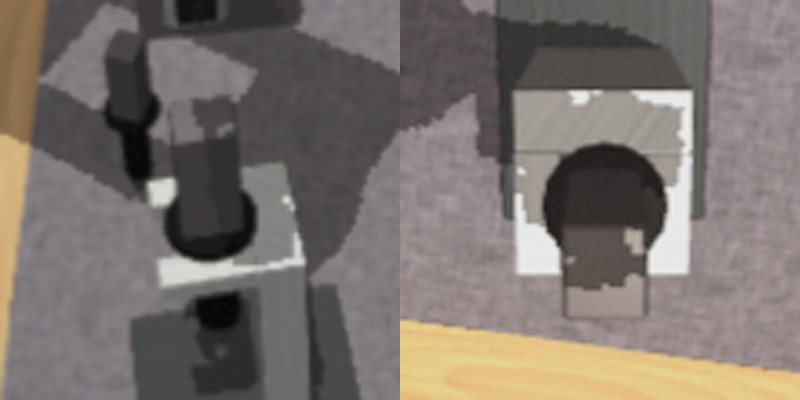

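The probe hangs upright and centred in the fork, with the collar flat on the prongs (side 210,220; wrist 604,203), and the gripper is clear.

```bash
python3 -c "
from workcell import *
print(hand_in())"
```

```text
the job is handed in; nothing more can be done
None
```

I handed the job in at about 34 s of the 64 s allowed: the meter pad was pressed at about 5.5 N and the round stone at about 4.3 N (tip about 4 mm in) for over a second, and the probe hangs released in its fork; the judge's result was not shown.

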